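# Knock a resin specimen block out of its mould

### The arm

A 6-joint arm with a two-finger parallel gripper is mounted at the origin on the work surface. World frame = base frame: x ahead of the robot, y to its left, z up, the work surface at z = 0. Lengths are in m, angles in rad, forces in N, time in s.
With the tool pointing down it reaches from about 0.425 to 0.95 m from the base axis. Payload 3.5 kg.
Tool frame: the origin (TCP) lies midway between the tips of the shut fingers; the grasp point (between the pads) lies 19 mm behind it; z points along the fingers, y is the line along which they close (so a half turn about z gives the same grasp; the last joint's range is limited). The gripper opens to 85 mm and grips with 20 to 120 N. Pads are 22 mm wide; open, the fingers measure 114 mm over their backs; the gripper's body (76 mm by 85 mm) begins 54 mm behind the grasp point. The pads swing forward as they close: fully open they stand 13 mm farther back than shut.
Start: joints at [-1.379, 0.286, 1.577, -0, 1.279, -0.15], TCP at [0.226, -0.636, 0.231] pointing down, gripper open.
Joint ranges: [-2.77, 2.77], [-0.9, 2.22], [0.21, 2.48], [-1.53, 4.67], [0.24, 2.81], [-2.84, 2.84]. Speed limits (rad/s): [2.79, 2.79, 3.14, 3.14, 3.14, 3.14].

### API

Orientations are given as a unit quaternion [x, y, z, w].
In Python, from plant import get_state, read_camera, ctrl gives the robot as it stands.
- The arm moves only by the shell command python3 -m crank 'ROWS' [FORCE]. ROWS is JSON, a list of rows, each a list of 3 entries, a list of its own where there are three numbers: the shift along the tool's x, y, z in mm, then the turn about the tool's z in degrees, then the closure in counts, from 0 (fully open) to 255 (shut). In form: [[[tx, ty, tz], yaw, claw], ...]. A call has 1 to 10 rows; each row is the pose to reach, as a shift and turn from the pose commanded when the call began, along the tool's axes at that moment; what a row does not reach only later rows make up. A row lasts 1/10 s, in which the tool goes at most 50 mm and 8.59 degrees, less where a joint would pass 70% of its speed; a pose out of reach is approached as far as the arm can. A call with a gripper value outside its range is refused whole. The fingers move at their own pace and stop on an object; FORCE is the grip in N (left out, the last holds). Time passes only in rows, so rows that repeat a pose let the fingers close. It gives the time, the measured TCP pose, the force, the opening and the grip force at its end, in the units of the state.
- get_state(): the state, without advancing time (a new reading comes with each control period).
- read_camera(name): name is "scene" or "top" or "wrist"; returns a dict with "frame" (384x512x3 uint8, blue, green, red), "range_z" (384x512 float32, m along the optical axis (not along the pixel's ray), 0 where there is no reading), "vfov" (degrees; the focal length in pixels is half the picture's height over the tangent of half this angle, whatever the lens; pixels are square), "cx", "cy" (the principal point, pixels), "origin" and "orientation" of the camera in the world. Camera axes: x right, y down, z forward; pixel columns grow to the right and rows downward; lengths in m; the calibration is good to about 2 mm. A picture is of the moment at which its call begins.
- ctrl.sign_off(): hands the job in; it is judged then, once.
The state is a dict: "time": time; "qpos": joint angles; "dq": joint speeds; "joint_efforts": joint torques, N m; "eef_pos": TCP position; "tcp_rot": TCP orientation; "contact_force": force on the tool from outside, world axes, zero at the start; "wrist_torque": the same for the moment, N m; "opening": opening from 0.0 (shut) to 1.0 (fully open); "finger_force": force on a finger pad.
Only numpy, scipy, OpenCV 4.12 (cv2) and the standard library are available. Lean on these libraries where they do the work, as an engineer would, in place of code of your own. Each camera call takes 0.05 s, during which the arm holds its last target. There are 200 camera calls.

### The job

One of the two white moulds on the mat has a cured amber resin block stuck in it: slide that mould fully home into the slot of the knockout stand, press the stand's black-balled lever all the way down so that its rod pushes the block up out of the mould, and let the lever come back up. Then take the raised block out and stand it, same way up, in the free well of the grey specimen rack. Leave the mould home in the stand and do not disturb anything else on the bench.

Things in the scene. Friction and masses are not known exactly. Their poses are not given: they have to be found in the camera images.
- mould_mid (a point): Centre, half-way up, of the loose white mould holding the block: a round cup 46 mm high, 0.18 kg: a foot flange 64 mm in diameter, 8 mm thick, and above it a body 48 mm in diameter up to the rim. z up; round, so its yaw means nothing. It stands on the 2 mm thick mat.
- mould_foot (a point): Centre of the underside of that mould, 23 mm under mould_mid. Its bore is 32 mm wide, open at the top, with a 20 mm hole through the 8 mm thick floor. Three springy silicone ribs in the bore grip the block with a few newtons and go on holding it at whatever height it has been pushed to in the bore.
- block_mid (a point): Centre of the amber resin block in the mould: an upright cylinder 30 mm in diameter, 34 mm high, 35 g, a pale specimen in its top face. It starts on the mould's floor, its top 4 mm below the rim, out of the fingers' reach. Fully knocked out it stands 17 to 21 mm proud of the rim, and the ribs keep it there when the lever goes back up.
- block_foot (a point): Centre of the underside of the amber block (17 mm under its centre along its own z axis, which points up at the start).
- seat (a point): Where the centre of the mould's underside belongs: on the rod's axis, on the flat aluminium seat plate of the fixed knockout stand, 90 mm above the bench. Frame: +x is the way the mould slides in, +y left of that, z up. The plate spans x -105 to +45 mm, y +-46 mm. A back stop 10.5 mm high meets the flange when the mould is home (x = +1 mm).
- slot_entry (a point): Point on the seat plate 68 mm in front of seat (x = -68 mm there), same axes: a mould set down here stands clear of the slot and slides straight in. The slot's steel walls stand at y = +-34.5 mm from x = -22 to +45 mm of the seat frame, flared to y = +-45 at x = -42; lips over the flange reach in to y = +-27 mm, 10.5 to 16 mm above the plate.
- rod (a joint): Lift of the steel knockout rod, m; 14 mm in diameter, driven by the lever. At 0 its top waits 2 mm below the seat plate in its hole; fully up, at 0.035, its top is 33 mm above the plate.
- lever (a joint): Angle of the stand's lever, rad: 0 with the ball up, where a return spring holds it; grows as the ball is pressed down to the stop at 0.69, where the rod is fully up. Takes about 3 to 10 N down at the ball; springs back when let go.
- lever_ball (a point): Centre of the black ball, 28 mm in diameter, on the end of the 10 mm thick lever. At rest it is 140 mm above the bench, 165 mm to the -y side of the rod axis; it moves on an arc of radius 150 mm about lever_pivot, down to 46 mm above the bench and 37 mm farther out.
- lever_pivot (a point): Pivot of the lever, fixed, 52 mm to -y of the rod axis, 42 mm above the bench; axes as seat. The lever turns about this x axis (positive lowers the ball); the ball lies to -y, 41 degrees above level at lever 0 and 1.5 degrees above level at the stop.
- free_well (a point): Centre of the floor of the only empty well of the fixed grey rack, 138 mm square, 16 mm high, with four round wells 35 mm across and 10 mm deep (floor 6 mm above the bench) on a 66 mm square grid. x and y lie along the rack's edges; the neighbouring wells lie 66 mm to -x and to -y.
- racked0_mid (a point): Centre of an amber block like the stuck one (30 mm wide, 34 mm high), already standing in the rack. To be left alone.
- racked1_mid (a point): Centre of a second such block in the rack. To be left alone.
- racked2_mid (a point): Centre of a third such block in the rack. To be left alone.
- spare_mid (a point): Centre, half-way up, of the other white mould on the mat: same shape (46 mm high, flange 64 mm, body 48 mm) but empty. To be left alone.
- jar_mid (a point): Centre of a release-agent jar on the mat, 48 mm in diameter, 72 mm high, blue cap. To be left alone. The mould, the spare mould and the jar stand in one row on the mat, about 73 mm apart, in any order.
- wash_bottle: White bottle, 56 mm in diameter, 155 mm high, red cap; origin at the centre of its underside. To be left alone.
- beaker: Glass beaker, 68 mm in diameter, 85 mm high; origin at the centre of its underside. To be left alone.
- brush: Small brush, 140 mm long, lying on the far side of the stand along its own x axis; origin near its middle, on the bench. To be left alone.
There are look-alikes about, which are no part of the job. Leave any green or red look-alike of the part that bears mould_mid alone.

How it is judged:
On the way, in this order (a step that is already met when the one before it is completed fails the run):
1. the mould with the block stands home in the stand's slot, over the rod, the block still down in it (horizontal distance between mould_foot and seat below 0.004 m and z of mould_foot in the frame of seat between -0.003 and 0.004 m and z of block_foot in the frame of mould_foot below 0.012 m), for 0.2 s.
2. with the mould home and the lever down to its stop, the rod has pushed the block up at least 18 mm in the mould (horizontal distance between mould_foot and seat below 0.004 m and z of mould_foot in the frame of seat between -0.003 and 0.004 m and value of joint lever above 0.62 rad and z of block_foot in the frame of mould_foot between 0.026 and 0.046 m and horizontal distance between block_foot and mould_foot below 0.006 m), for 0.1 s.
3. the lever is back up, with the block standing raised in the mould (horizontal distance between mould_foot and seat below 0.004 m and z of mould_foot in the frame of seat between -0.003 and 0.004 m and value of joint lever below 0.08 rad and z of block_foot in the frame of mould_foot above 0.024 m), for 0.1 s.
At the end, for the whole second after the job is handed in: The block stands at rest in the free well, same way up (within 7 degrees), centre within 6 mm, foot within 4 mm of the well floor; its mould is home in the stand (within 4 mm of the rod axis, foot within 4 mm of the seat) and the lever is back up (under 0.08 rad) (horizontal distance between mould_foot and seat below 0.004 m and z of mould_foot in the frame of seat between -0.003 and 0.004 m and value of joint lever below 0.08 rad and horizontal distance between block_foot and free_well below 0.006 m and z of block_foot in the frame of free_well between -0.003 and 0.004 m and angle between block_foot's own z axis and vertical below 0.12 rad and linear speed of block below 0.02 m/s); the robot touches nothing.
It fails at once if another thing on the bench was moved by more than 25 mm (spare mould, jar, racked blocks, bottle, beaker or brush) (distance of any of spare_mid, jar_mid, racked0_mid, racked1_mid, racked2_mid, wash_bottle, beaker, brush from where it was at the start of the episode above 0.025 m).
It also fails if it takes over 72 s, if anything falls off the work surface, if the arm or the gripper's body presses on something with over 40 N, if the wrist force passes 120 N, or if a joint passes its speed limit or range.

## Working session

There is one attempt and no reset: what is moved stays moved. The work goes in short steps, Python scripts to look and compute and a shell command to move; the robot and the scene stay as the last step left them, time stands still between calls to the robot, and variables do not carry over. Pictures are saved under pics/ and viewed, at most 10 in all, crops included, and the job is handed in when it is done.

```bash
ls; mkdir -p pics; cat > h.py <<'E'
import numpy as np, cv2
from scipy.spatial.transform import Rotation as R
from plant import get_state, read_camera, ctrl
def cam(n):
    c=read_camera(n); c['f']=c['frame'].shape[0]/2/np.tan(np.radians(c['vfov'])/2); c['R']=R.from_quat(c['orientation']).as_matrix(); c['o']=np.array(c['origin']); return c
def cloud(c):
    h,w=c['range_z'].shape; u,v=np.meshgrid(np.arange(w),np.arange(h)); z=c['range_z']
    P=np.stack([(u-c['cx'])/c['f']*z,(v-c['cy'])/c['f']*z,z],-1)@c['R'].T+c['o']; P[z<=0]=np.nan; return P
def ray(c,u,v,z):
    d=c['R']@np.array([(u-c['cx'])/c['f'],(v-c['cy'])/c['f'],1]); return c['o']+d*(z-c['o'][2])/d[2]
def proj(c,p):
    q=c['R'].T@(np.array(p)-c['o']); return q[:2]/q[2]*c['f']+[c['cx'],c['cy']]
def totool(d):
    return R.from_quat(get_state()['tcp_rot']).inv().apply(d)*1000
E
python3 - <<'E'
from h import *
s=get_state(); print(s)
a=cam('scene'); b=cam('top')
for c in(a,b): print(c['o'],c['R'].round(3).tolist(),c['f'],c['cx'],c['cy'])
cv2.imwrite('pics/scene.png',a['frame']); cv2.imwrite('pics/top.png',b['frame'])
E
```

```text
pics
{'time': 0.0, 'qpos': array([-1.37899609e+00,  2.87192564e-01,  1.57819951e+00,  3.95345407e-06,
        1.27859868e+00, -1.49950507e-01]), 'dq': array([-1.17550383e-03, -1.93905148e-03, -4.77778492e-04,  6.97790482e-04,
        4.97748153e-05, -4.15947030e-04]), 'joint_efforts': array([ 7.92632709e-04, -4.05976045e+01, -2.92624015e+01, -7.11216762e-05,
        5.72275356e-03, -4.17123658e-06]), 'eef_pos': array([ 0.22614932, -0.63528126,  0.22991706]), 'tcp_rot': array([ 9.85435680e-01,  1.70044353e-01, -2.31963247e-05, -1.19882880e-03]), 'contact_force': array([ 0.24321258,  0.0867147 , -0.110257  ]), 'wrist_torque': array([-0.02260255,  0.0204322 ,  0.0253819 ]), 'finger_force': 0.0, 'opening': 1.0007689554587451}
[ 1.02516033 -0.54728417  0.97407488] [[0.804, 0.45, -0.389], [0.595, -0.617, 0.515], [-0.008, -0.645, -0.764]] 361.35955727758073 256.8397834520178 184.68734591342673
[0.51360927 0.02573933 1.02141355] [[0.006, -0.997, 0.08], [-1.0, -0.005, 0.015], [-0.015, -0.08, -0.997]] 348.79554990307724 259.8126666601649 192.1729776999805
```

View pics/scene.png

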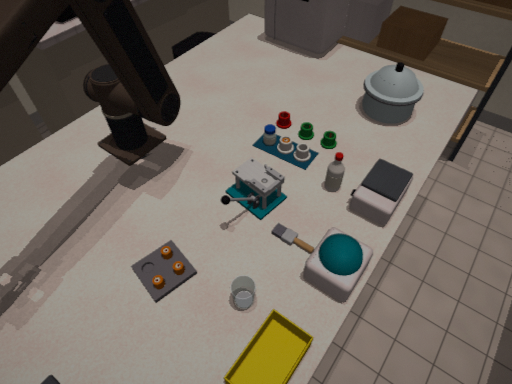

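View pics/top.png

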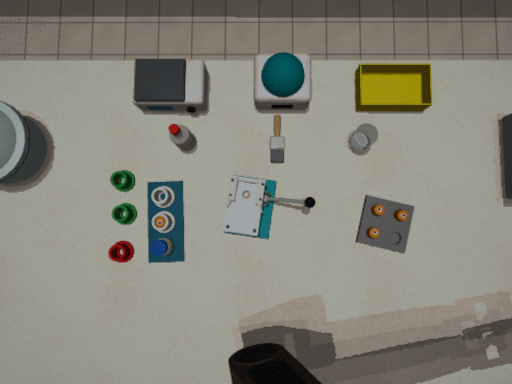

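The top view shows a spare empty mould at (162,197), a mould with amber at (163,222), the jar at (163,247), and green/red look-alikes at (122,181), (124,213) and (121,251). The stand's rod hole is near (246,195), the ball at (310,202) and the free well at (397,238). The white mould with the amber centre fits the description, so I'll confirm it in a crop and measure.

```bash
python3 - <<'E'
from h import *
b=cam('top'); P=cloud(b); f=b['frame']
cv2.imwrite('pics/crop.png',cv2.resize(f[160:265,100:330],None,fx=3.4,fy=3.4,interpolation=cv2.INTER_CUBIC))
hsv=cv2.cvtColor(f,cv2.COLOR_BGR2HSV)
amb=cv2.inRange(hsv,(5,120,90),(25,255,255))
def blobs(m,mina):
    n,_,st,ce=cv2.connectedComponentsWithStats(m); return [(ce[i],st[i]) for i in range(1,n) if st[i][4]>=mina]
for ce,st in blobs(amb,12):
    if 140<ce[1]<270: print('amber',ce.round(1),st, P[int(ce[1]),int(ce[0])].round(4), 'at .044',ray(b,*ce,.044).round(4),'at .040', ray(b,*ce,.040).round(4))
def ring(u,v,zlo,zhi,r=14):
    s=P[v-r:v+r,u-r:u+r].reshape(-1,3); s=s[(s[:,2]>zlo)&(s[:,2]<zhi)]
    (c,rad)=cv2.minEnclosingCircle(s[:,:2].astype(np.float32)); return c,rad,len(s)
for n,u,v,z in(('mould',163,222,(.04,.055)),('spare',162,197,(.04,.055)),('jar',163,247,(.065,.08)),('ball',310,202,(.13,.17))): print(n,ring(u,v,*z))
m=cv2.inRange(hsv,(0,0,0),(180,255,45)); 
for ce,st in blobs(m,20):
    if 280<ce[0]<330 and 180<ce[1]<220: print('ball',ce,st,ray(b,*ce,.14))
reg=np.zeros(m.shape,bool); reg[165:250,215:285]=1
for lo,hi in((.084,.097),(.1,.115)):
    k=reg&(P[...,2]>lo)&(P[...,2]<hi); q=P[k]; r=cv2.minAreaRect((q[:,:2]*1000).astype(np.float32)); print(lo,k.sum(),np.median(q[:,2]),r)
    print(cv2.boxPoints(r).round(1).tolist())
reg[:]=0; reg[190:258,350:418]=1
k=reg&(P[...,2]>.011)&(P[...,2]<.022); q=P[k]; r=cv2.minAreaRect((q[:,:2]*1000).astype(np.float32)); print('rack',k.sum(),np.median(q[:,2]),r)
E
```

```text
amber [378.9 209.6] [374 204  11  11  68] [ 0.5467 -0.29    0.0402] at .044 [ 0.5448 -0.2912  0.044 ] at .040 [ 0.5449 -0.2925  0.04  ]
amber [402.1 215. ] [397 210  11  11  70] [ 0.533  -0.355   0.0438] at .044 [ 0.5303 -0.355   0.044 ] at .040 [ 0.5304 -0.3565  0.04  ]
amber [159.7 221.4] [155 217  11  10  59] [0.5097 0.3224 0.0468] at .044 [0.5087 0.3211 0.044 ] at .040 [0.5086 0.3223 0.04  ]
amber [373.8 232.6] [369 227  11  11  68] [ 0.4828 -0.2727  0.0469] at .044 [ 0.4812 -0.2758  0.044 ] at .040 [ 0.4811 -0.2771  0.04  ]
mould ((0.5073035359382629, 0.3205363154411316), 0.023773759603500366, 240)
spare ((0.5802474021911621, 0.32354971766471863), 0.023802656680345535, 145)
jar ((0.4373772144317627, 0.3146476745605469), 0.021866338327527046, 214)
ball ((0.559407651424408, -0.08156993985176086), 0.016285233199596405, 106)
ball [309.33333333 201.97435897] [305 197  10  10  78] [ 0.56012006 -0.08577654  0.14      ]
0.084 1481 0.09126412063084699 ((536.4249267578125, 64.14923095703125), (136.72862243652344, 153.84185791015625), 65.11247253417969)
[[437.8999938964844, 34.5], [577.4000244140625, -30.200000762939453], [635.0, 93.80000305175781], [495.3999938964844, 158.5]]
0.1 479 0.10669783438197089 ((584.0405883789062, 78.24333190917969), (95.93727111816406, 86.51163482666016), 82.19212341308594)
[[534.7000122070312, 36.599998474121094], [620.4000244140625, 24.799999237060547], [633.4000244140625, 119.9000015258789], [547.7000122070312, 131.60000610351562]]
rack 1889 0.01697121257299039 ((505.120849609375, -316.594970703125), (139.39691162109375, 138.19728088378906), 76.69795227050781)
```

View pics/crop.png

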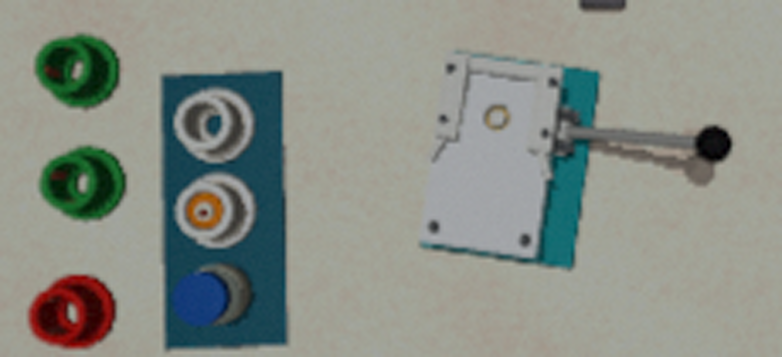

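The crop confirms it: the white mould at crop (208,212) has the amber ring with a pale specimen, and its neighbours are the empty white mould and the blue-capped jar. The brass rod hole is at crop (497,117) and the slot opens downward in the image (towards the robot). I'll move to a waypoint while computing the stand pose.

```bash
python3 -m crank '[[[451,-302,0],16,0],[[451,-302,0],16,0],[[451,-302,0],16,0],[[451,-302,0],16,0],[[451,-302,0],16,0],[[451,-302,0],16,0],[[451,-302,0],16,0],[[451,-302,0],16,0],[[451,-302,0],16,0],[[451,-302,0],16,0]]' 30
python3 - <<'E'
from h import *
b=cam('top')
g=lambda x,y,z:ray(b,100+x/3.4-.35,160+y/3.4-.35,z)
s=g(497,117,.09);bl=g(713,143,.14); print('seat',s.round(4),'ball',bl.round(4),'dist',np.linalg.norm((bl-s)[:2]),'yaw',np.degrees(np.arctan2(*(-(bl-s)[:2])[::-1]))-90)
f1=g(420,245,.09);f2=g(542,264,.09);print('front',f1,f2,np.linalg.norm(f1-f2),np.degrees(np.arctan2(*(f1-f2)[1::-1]))-90)
d=np.array([.508,.321,.22])-get_state()['eef_pos']; print(totool(d).round(1))
E
```

```text
time: 1.15
eef_pos: [0.5252, -0.2326, 0.2312]
tcp_rot: [1.0, 0.031, -0.0, -0.0]
contact_force: [0.2, -0.7, -0.1]
opening: 0.999
finger_force: 0.0
seat [0.5831 0.0776 0.09  ] ball [ 0.5608 -0.0858  0.14  ] dist 0.16497244834664274 yaw -7.782096147688748
front [0.48245785 0.13697722 0.09      ] [0.46832699 0.04145637 0.09      ] 0.09656041912093702 -8.415011603014065
[  16.3 -547.6   13.8]
```

```bash
python3 -m crank '[[[8,-513,15],0,0],[[8,-513,15],0,0],[[8,-513,15],0,0],[[8,-513,15],0,0],[[8,-513,15],0,0],[[8,-513,15],0,0],[[8,-513,15],0,0],[[8,-513,15],0,0],[[8,-513,15],0,0],[[8,-513,15],0,0]]'
python3 - <<'E'
from h import *
s=get_state(); c=cam('wrist'); cv2.imwrite('pics/w1.png',c['frame']); print(s['eef_pos'],c['o'],c['R'].round(3).tolist(),c['f'])
print('mould px',proj(c,[.508,.321,.048]))
E
```

```text
time: 2.2
eef_pos: [0.5003, 0.2666, 0.2165]
tcp_rot: [1.0, 0.031, 0.0, 0.0]
contact_force: [1.0, -1.0, 1.5]
opening: 1.005
finger_force: 0.0
[0.50034636 0.26662234 0.21651396] [0.57119079 0.27036667 0.35990201] [[0.065, -0.959, -0.278], [-0.998, -0.062, -0.018], [-0.0, 0.278, -0.961]] 318.67285299765064
mould px [200.49108066 158.8244107 ]
```

View pics/w1.png

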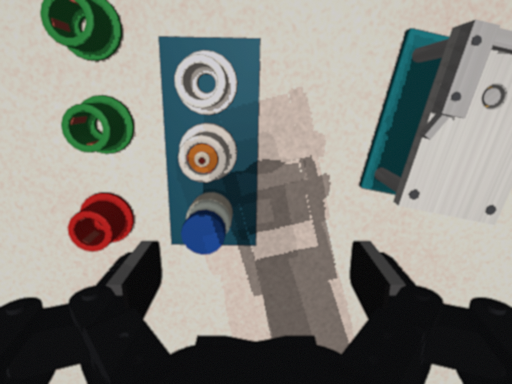

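The wrist view shows the mould with the block at (203,157), the jar at (205,228), the spare at (206,82), and the rod hole at (494,96). Next I'll refine from these.

```bash
python3 - <<'E'
from h import *
c=cam('wrist'); hsv=cv2.cvtColor(c['frame'],cv2.COLOR_BGR2HSV)
m=cv2.inRange(hsv,(5,120,90),(25,255,255)); m[:, :170]=0; m[:,240:]=0; m[200:]=0
(x,y),r=cv2.minEnclosingCircle(cv2.findNonZero(m)); p=ray(c,x,y,.044); print(x,y,r,p)
print('seat',ray(c,494,96,.09))
s=get_state();print(s['eef_pos'], 'to grasp (z .016)',totool(np.array([p[0],p[1],.016])-s['eef_pos']))
E
```

```text
209.5198211669922 156.97796630859375 15.05499267578125 [0.50796335 0.3200037  0.044     ]
seat [0.58314748 0.08520599 0.09      ]
[0.49947754 0.26960021 0.21615688] to grasp (z .016) [ 12.12578654 -49.37630195 200.22548303]
```

```bash
python3 -m crank '[[[12,-49,0],0,0],[[12,-49,50],0,0],[[12,-49,100],0,0],[[12,-49,110],0,0],[[12,-49,110],0,0],[[12,-49,110],0,0]]'
python3 - <<'E'
from h import *
s=get_state();print(s['eef_pos'], 'to grasp',totool(np.array([.508,.320,.016])-s['eef_pos']))
E
```

```text
time: 2.9
eef_pos: [0.5115, 0.3144, 0.109]
tcp_rot: [1.0, 0.031, 0.002, -0.001]
contact_force: [0.1, -0.0, 0.1]
opening: 0.998
finger_force: 0.0
[0.51150128 0.31438065 0.10903918] to grasp [-3.4459064  -5.73111944 93.03442961]
```

```bash
python3 -m crank '[[[-3,-5,25],0,0],[[-3,-5,50],0,0],[[-3,-5,75],0,0],[[-3,-5,92],0,0],[[-3,-5,92],0,0],[[-3,-5,92],0,0]]'
python3 - <<'E'
from h import *
s=get_state();print(s['eef_pos'], 'to grasp',totool(np.array([.508,.320,.016])-s['eef_pos']))
E
```

```text
time: 3.5
eef_pos: [0.5079, 0.3195, 0.0165]
tcp_rot: [1.0, 0.031, 0.001, -0.0]
contact_force: [0.4, 0.7, -0.4]
opening: 0.997
finger_force: 0.0
[0.50794771 0.3195075  0.0164597 ] to grasp [ 0.08168368 -0.48789267  0.46032706]
```

Close and lift.

```bash
python3 -m crank '[[[0,0,0],0,255],[[0,0,0],0,255],[[0,0,0],0,255],[[0,0,0],0,255],[[0,0,0],0,255],[[0,0,0],0,255],[[0,0,0],0,255],[[0,0,0],0,255]]' 35 && python3 -m crank '[[[0,0,-50],0,255],[[0,0,-100],0,255],[[0,0,-150],0,255],[[0,0,-184],0,255],[[0,0,-184],0,255],[[0,0,-184],0,255]]'
python3 - <<'E'
from h import *
s=get_state(); c=cam('wrist'); cv2.imwrite('pics/w2.png',c['frame']); print(s['eef_pos'])
E
```

```text
time: 4.3
eef_pos: [0.5076, 0.3198, 0.0164]
tcp_rot: [1.0, 0.031, 0.001, -0.001]
contact_force: [-2.1, 0.7, 6.7]
opening: 0.559
finger_force: 36.0
time: 4.9
eef_pos: [0.5061, 0.3189, 0.198]
tcp_rot: [1.0, 0.031, -0.0, 0.0]
contact_force: [-0.1, -0.3, -4.7]
opening: 0.558
finger_force: 37.9
[0.50608463 0.3188915  0.19796053]
```

View pics/w2.png

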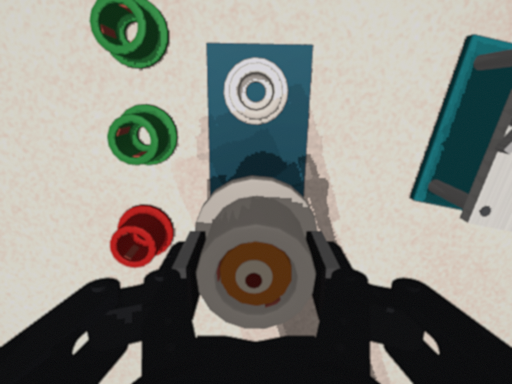

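The mould is held, with the block at (254,280). Now to hover over the slot entry.

```bash
python3 -m crank '[[[-5,50,0],6,255],[[-5,100,0],11.5,255],[[-5,150,0],11.5,255],[[-5,200,0],11.5,255],[[-5,231,0],11.5,255],[[-5,231,0],11.5,255],[[-5,231,0],11.5,255],[[-5,231,0],11.5,255],[[-5,231,0],11.5,255]]'
python3 - <<'E'
from h import *
s=get_state(); c=cam('wrist'); cv2.imwrite('pics/w3.png',c['frame']); print(s['eef_pos'],R.from_quat(s['tcp_rot']).as_matrix()[:,0],s['qpos'][5])
for z,n in((.09,'seat'),): print(n,proj(c,[.583,.078,.09]),proj(c,[.584,.085,.09]))
np.savez('w3.npz',o=c['o'],R=c['R'],f=c['f'],cx=c['cx'],cy=c['cy'])
E
```

```text
time: 5.85
eef_pos: [0.5154, 0.0894, 0.1976]
tcp_rot: [0.998, -0.068, -0.001, -0.0]
contact_force: [0.2, 0.9, -2.7]
opening: 0.556
finger_force: 38.2
[0.51539321 0.08938211 0.19758385] [ 0.9907095  -0.13597888 -0.00210459] 1.6846263788523959
seat [257.44389567  99.29884625] [248.11632233  99.22612482]
```

View pics/w3.png

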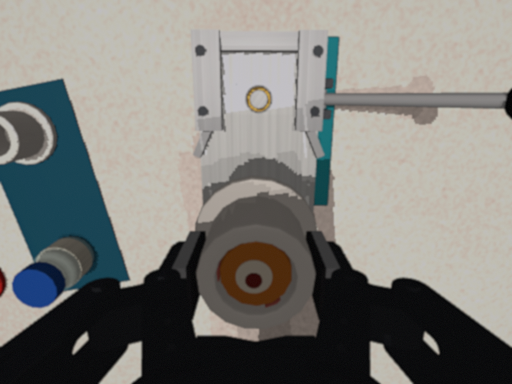

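Ring at (259,99), against a prediction of (257.4,99.3); the lip inner edges at columns 221/299 run vertical, so the yaw matches. Shift about +3 mm in tool y and lower.

```bash
python3 - <<'E'
from h import *
d=np.load('w3.npz'); c={k:d[k] for k in d}
p=ray(c,259,99,.09); print(p); s=get_state(); print(s['eef_pos'],totool(p-s['eef_pos']))
E
python3 -m crank '[[[0,3,40],0,255],[[0,3,75],0,255],[[0,3,86],0,255],[[0,3,90],0,255],[[0,3,90],0,255],[[0,3,90],0,255]]'
```

```text
[0.58305821 0.07680242 0.09      ]
[0.51559618 0.08937049 0.197958  ] [ 68.69015108   3.27836636 107.86532231]
time: 6.5
eef_pos: [0.5172, 0.0855, 0.1108]
tcp_rot: [0.998, -0.069, 0.002, -0.0]
contact_force: [0.6, -0.5, -3.2]
opening: 0.556
finger_force: 38.2
```

```bash
python3 -m crank '[[[0,0,1],0,255],[[0,0,1],0,255],[[0,0,2],0,255],[[0,0,2],0,255]]'; python3 -m crank '[[[0,0,1],0,255],[[0,0,2],0,255],[[0,0,2],0,255]]'
```

```text
time: 6.9
eef_pos: [0.5157, 0.0853, 0.1069]
tcp_rot: [0.998, -0.069, 0.0, -0.0]
contact_force: [0.1, -0.2, -3.3]
opening: 0.558
finger_force: 38.2
time: 7.2
eef_pos: [0.5156, 0.0853, 0.1046]
tcp_rot: [0.998, -0.069, -0.0, -0.0]
contact_force: [0.1, 0.4, -3.0]
opening: 0.56
finger_force: 38.2
```

```bash
python3 -m crank '[[[0,0,1],0,255],[[0,0,1],0,255],[[0,0,1],0,80],[[0,0,1],0,80],[[0,0,1],0,80],[[0,0,-5],0,80],[[0,0,-5],0,80],[[0,0,-5],0,80]]'; python3 -m crank '[[[0,0,0],0,255],[[0,0,0],0,255],[[0,0,0],0,255],[[0,0,0],0,255],[[0,0,0],0,255]]' 25
```

```text
time: 8.0
eef_pos: [0.516, 0.0853, 0.1102]
tcp_rot: [0.998, -0.069, 0.001, -0.0]
contact_force: [-1.1, -1.1, 0.3]
opening: 0.684
finger_force: 0.0
time: 8.5
eef_pos: [0.5158, 0.0852, 0.1101]
tcp_rot: [0.998, -0.069, 0.0, 0.0]
contact_force: [-1.1, -0.9, 3.9]
opening: 0.559
finger_force: 26.1
```

```bash
python3 -m crank '[[[10,-1,0],0,255],[[20,-1,0],0,255],[[30,-1,0],0,255],[[38,-1,0],0,255],[[46,-1,0],0,255],[[50,-1,0],0,255],[[50,-1,0],0,255]]'; python3 -m crank '[[[5,0,0],0,255],[[10,0,0],0,255],[[14,0,0],0,255],[[16,0,0],0,255],[[16,0,0],0,255],[[16,0,0],0,255]]'
```

```text
time: 9.2
eef_pos: [0.5642, 0.08, 0.1101]
tcp_rot: [0.998, -0.069, -0.002, -0.0]
contact_force: [-6.2, 1.4, 8.4]
opening: 0.558
finger_force: 26.5
time: 9.8
eef_pos: [0.5795, 0.0779, 0.1101]
tcp_rot: [0.998, -0.069, -0.003, -0.0]
contact_force: [-7.5, 1.2, 8.6]
opening: 0.563
finger_force: 26.5
```

```bash
for i in 1 2; do python3 -m crank '[[[1,0,0],0,255],[[2,0,0],0,255],[[2,0,0],0,255]]' | grep -E "eef|contact"; done; python3 -m crank '[[[1,0,0],0,255],[[2,0,0],0,255],[[2,0,0],0,255]]' | grep -E "eef|contact"
```

```text
eef_pos: [0.581, 0.0777, 0.1102]
contact_force: [-8.7, 1.6, 9.7]
eef_pos: [0.583, 0.0774, 0.1102]
contact_force: [-7.9, 1.1, 9.2]
eef_pos: [0.5838, 0.0773, 0.1102]
contact_force: [-12.3, 1.6, 12.8]
```

```bash
python3 -m crank '[[[1,0,0],0,255],[[2,0,0],0,255],[[2,0,0],0,255]]' | grep -E "eef|contact"; python3 -m crank '[[[0,0,0],0,75],[[0,0,0],0,75],[[0,0,0],0,75],[[0,0,-40],0,75],[[0,0,-80],0,0],[[0,0,-100],0,0],[[0,0,-100],0,0],[[0,0,-100],0,0]]' 
python3 - <<'E'
from h import *
c=cam('wrist'); cv2.imwrite('pics/w4.png',c['frame']); print('seat rim px',proj(c,[.583,.0768,.136]),'home+1',proj(c,[.584,.0767,.136]),'r',.024/(c['o'][2]-.136)*c['f'])
E
```

```text
eef_pos: [0.5842, 0.0773, 0.1105]
contact_force: [-17.6, 2.3, 16.5]
time: 11.8
eef_pos: [0.589, 0.076, 0.2091]
tcp_rot: [0.998, -0.069, -0.0, -0.0]
contact_force: [-0.4, 0.9, -0.6]
opening: 0.999
finger_force: 0.0
seat rim px [254.48979576 207.617623  ] home+1 [254.43749072 206.29949457] r 35.32896068852365
```

View pics/w4.png

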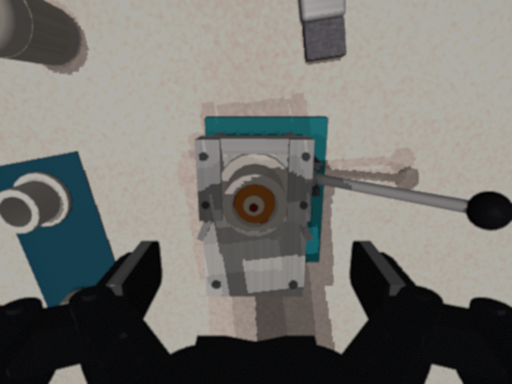

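The picture shows the mould rim centred at about (254,206), as predicted for home, with the ball at (490,211). Shut the fingers and go above the ball.

```bash
python3 -m crank '[[[-6,50,0],0,255],[[-6,100,0],0,255],[[-6,150,0],0,255],[[-6,165,0],0,255],[[-6,165,20],0,255],[[-6,165,40],0,255],[[-6,165,42],0,255],[[-6,165,42],0,255]]'
python3 - <<'E'
from h import *
s=get_state(); print(totool(np.array([.5607,-.0865,.154])-s['eef_pos']))
E
```

```text
time: 12.65
eef_pos: [0.5595, -0.0858, 0.1658]
tcp_rot: [0.998, -0.069, -0.002, -0.001]
contact_force: [0.4, 0.4, 0.4]
opening: 0.0
finger_force: 0.0
[ 1.37536833  0.57840148 11.81393135]
```

```bash
python3 -m crank '[[[1,1,8],0,255],[[1,2,12],0,255],[[1,9,23],0,255],[[1,16,33],0,255],[[1,23,45],0,255],[[1,28,57],0,255],[[1,32,69],0,255],[[1,35,81],0,255],[[1,36,86],0,255],[[1,36,86],0,255]]'
python3 - <<'E'
from h import *
b=cam('top'); cv2.imwrite('pics/t5.png',cv2.resize(b['frame'][150:270,200:360],None,fx=4,fy=4)); P=cloud(b)
hsv=cv2.cvtColor(b['frame'],cv2.COLOR_BGR2HSV)
s=get_state(); print(totool(np.array([.5557,-.1233,.060])-s['eef_pos']))
E
```

```text
time: 13.65
eef_pos: [0.558, -0.1254, 0.0832]
tcp_rot: [0.998, -0.069, 0.002, 0.002]
contact_force: [0.6, -4.1, 4.9]
opening: 0.004
finger_force: 2.5
[-2.67636037 -1.68627462 23.45435687]
```

```bash
python3 -m crank '[[[-1,0,8],0,255],[[-1,0,15],0,255],[[-1,1,20],0,255],[[-1,1,23],0,255],[[-1,1,23],0,255],[[-1,1,23],0,255]]'; python3 -m crank '[[[0,0,1],0,255],[[0,0,2],0,255],[[0,0,2],0,255],[[0,0,2],0,255]]'|grep -E "eef|cont"
```

```text
time: 14.3
eef_pos: [0.5577, -0.1257, 0.0609]
tcp_rot: [0.998, -0.069, 0.003, 0.002]
contact_force: [2.0, -4.4, 5.4]
opening: -0.005
finger_force: 2.5
eef_pos: [0.5577, -0.1257, 0.0594]
contact_force: [0.8, -4.5, 8.1]
```

```bash
python3 -m crank '[[[0,0,1],0,255],[[0,0,2],0,255],[[0,0,2],0,255]]'|grep -E "eef|cont"; python3 -m crank '[[[0,0,1],0,255],[[0,0,2],0,255],[[0,0,2],0,255]]'|grep -E "eef|cont"
python3 - <<'E'
from h import *
b=cam('scene'); u,v=proj(b,[.57,-.03,.09]).astype(int); u0=max(u-75,0);v0=max(v-60,0); cv2.imwrite('pics/s6.png',cv2.resize(b['frame'][v0:v0+120,u0:u0+150],None,fx=5,fy=5,interpolation=cv2.INTER_CUBIC))
E
```

```text
eef_pos: [0.5578, -0.1258, 0.0588]
contact_force: [-3.7, -4.3, 14.5]
eef_pos: [0.5579, -0.1259, 0.0583]
contact_force: [-7.0, -2.9, 21.7]
```

View pics/s6.png

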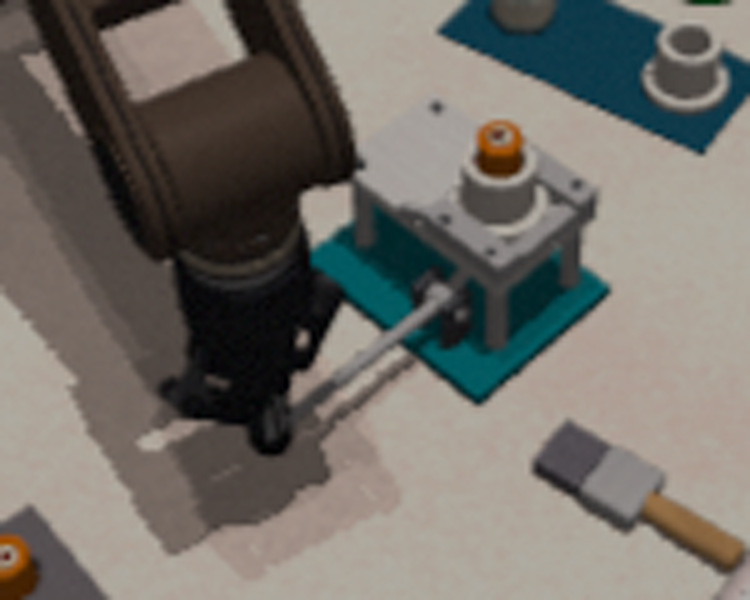

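The lever is at its stop (force climbing to 22 N without motion) and the block stands proud at crop (500,145). Let the lever up along the arc, then rise clear.

```bash
python3 -m crank '[[[0,0,-10],0,255],[[0,-2,-22],0,255],[[0,-5,-34],0,255],[[0,-9,-46],0,255],[[0,-14,-58],0,255],[[0,-20,-70],0,255],[[0,-27,-82],0,255],[[0,-34,-94],0,255],[[0,-36,-110],0,255],[[0,-36,-130],0,255]]'
python3 -m crank '[[[0,0,-40],0,0],[[0,0,-40],0,0],[[0,0,-40],0,0],[[0,-50,-40],0,0],[[0,-100,-40],0,0],[[0,-150,-40],0,0],[[0,-166,-40],0,0],[[0,-166,-40],0,0],[[0,-166,-40],0,0]]' 
python3 - <<'E'
from h import *
s=get_state(); c=cam('wrist'); cv2.imwrite('pics/w7.png',c['frame']); P=cloud(c)
hsv=cv2.cvtColor(c['frame'],cv2.COLOR_BGR2HSV); m=cv2.inRange(hsv,(5,120,90),(25,255,255))
n,l,st,ce=cv2.connectedComponentsWithStats(m); i=1+np.argmax(st[1:,4]); print(st[i],ce[i])
top=P[(l==i)]; print('top z',np.nanpercentile(top[:,2],[50,80,95])); p=ray(c,*ce[i],.155); print(p,s['eef_pos'],totool(p-s['eef_pos']))
b=cam('top'); print('ball',[ (ray(b,*x,.14).round(4)) for x in [cv2.connectedComponentsWithStats(cv2.inRange(b['frame'][185:220,295:340],(0,0,0),(45,45,45)))[3][1]+[295,185]]])
E
```

```text
time: 16.35
eef_pos: [0.5591, -0.0866, 0.1825]
tcp_rot: [0.998, -0.069, -0.002, -0.0]
contact_force: [-0.1, -0.2, -0.6]
opening: -0.005
finger_force: 0.0
time: 17.25
eef_pos: [0.5824, 0.0764, 0.2215]
tcp_rot: [0.998, -0.069, -0.001, 0.0]
contact_force: [0.1, -0.3, 0.2]
opening: 1.001
finger_force: 0.0
[240 184   2   2   4] [240.5 184.5]
top z [0.15472579 0.15499678 0.15503586]
[0.59648805 0.08402602 0.155     ] [0.58244006 0.07643264 0.22150024] [12.98414752 -9.52636214 66.46764627]
ball [array([ 0.5604, -0.0858,  0.14  ])]
```

View pics/w7.png

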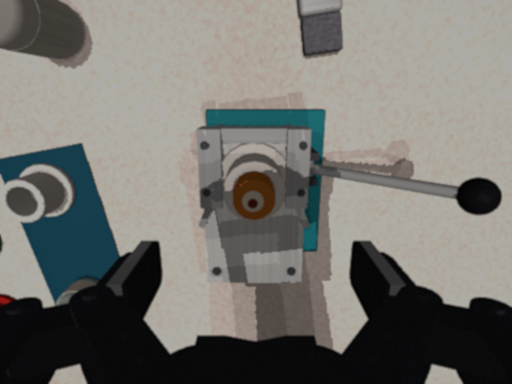

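The picture shows the block raised with its specimen at (253,202), the mould still home, and the ball back up. I'll grasp with the fingertips just above the rim (z 0.136).

```bash
python3 - <<'E'
from h import *
s=get_state(); c=cam('wrist'); p=ray(c,253,202,.155); print(p,s['eef_pos'],totool(np.array([p[0],p[1],.137])-s['eef_pos']))
E
python3 -m crank '[[[0,0,30],0,0],[[0,0,50],0,0],[[0,0,50],0,0],[[0,0,50],0,0]]'
```

```text
[0.5830791  0.07643471 0.155     ] [0.5827954  0.07551272 0.22206478] [ 0.22439006 -0.99684267 85.06411409]
time: 17.8
eef_pos: [0.5832, 0.0759, 0.1728]
tcp_rot: [0.998, -0.07, -0.0, 0.0]
contact_force: [-0.4, -0.2, 0.5]
opening: 0.999
finger_force: 0.0
```

```bash
python3 -m crank '[[[0,0,15],0,0],[[0,-1,30],0,0],[[0,-1,35],0,0],[[0,-1,35],0,0],[[0,-1,35],0,0]]'; python3 -m crank '[[[0,0,0],0,255],[[0,0,0],0,255],[[0,0,0],0,255],[[0,0,0],0,255],[[0,0,0],0,255],[[0,0,0],0,255],[[0,0,0],0,255],[[0,0,0],0,255]]' 40
```

```text
time: 18.3
eef_pos: [0.5833, 0.078, 0.1376]
tcp_rot: [0.998, -0.069, -0.0, -0.0]
contact_force: [-0.5, -1.5, -0.2]
opening: 0.999
finger_force: 0.0
time: 19.1
eef_pos: [0.5834, 0.0779, 0.138]
tcp_rot: [0.998, -0.069, 0.0, 0.0]
contact_force: [0.3, 0.1, 2.4]
opening: 0.329
finger_force: 39.6
```

```bash
python3 -m crank '[[[0,0,-4],0,255],[[0,0,-8],0,255],[[0,0,-14],0,255],[[0,0,-20],0,255],[[0,0,-26],0,255],[[0,0,-40],0,255],[[0,0,-70],0,255],[[0,0,-80],0,255],[[0,0,-80],0,255],[[0,0,-80],0,255]]'
python3 - <<'E'
from h import *
s=get_state(); print(s['eef_pos'])
c=cam('wrist'); b=cam('top'); w=cv2.resize(b['frame'][170:262,210:420],None,fx=2.4,fy=2.4)
o=np.zeros((384+w.shape[0],512,3),np.uint8); o[:384]=c['frame']; o[384:,:w.shape[1]]=w[:,:512]; cv2.imwrite('pics/w8.png',o[:600])
P=cloud(b); f=b['frame']
# free well: dark ellipse search on rack
k=(P[...,2]>.011)&(P[...,2]<.022); k[:190]=0;k[258:]=0;k[:,:350]=0;k[:,418:]=0
print(cv2.minAreaRect((P[k][:,:2]*1000).astype(np.float32)))
hsv=cv2.cvtColor(f,cv2.COLOR_BGR2HSV); m=cv2.inRange(hsv,(5,120,90),(25,255,255))
n,l,st,ce=cv2.connectedComponentsWithStats(m)
q=[ray(b,*((st[i][:2]+(st[i][2:4]-1)/2)),.04)[:2] for i in range(1,n) if st[i][4]>40 and 350<ce[i][0]<420]; print(np.array(q).round(4))
E
```

```text
time: 20.1
eef_pos: [0.5831, 0.0779, 0.2177]
tcp_rot: [0.998, -0.069, 0.0, -0.0]
contact_force: [-0.3, 0.0, -0.9]
opening: 0.333
finger_force: 40.1
[0.58313502 0.07791354 0.21766463]
((505.16290283203125, -316.64080810546875), (140.19647216796875, 138.0414581298828), 76.87433624267578)
[[ 0.8962 -0.3818]
 [ 0.5467 -0.2928]
 [ 0.5303 -0.3564]
 [ 0.4826 -0.2776]]
```

View pics/w8.png

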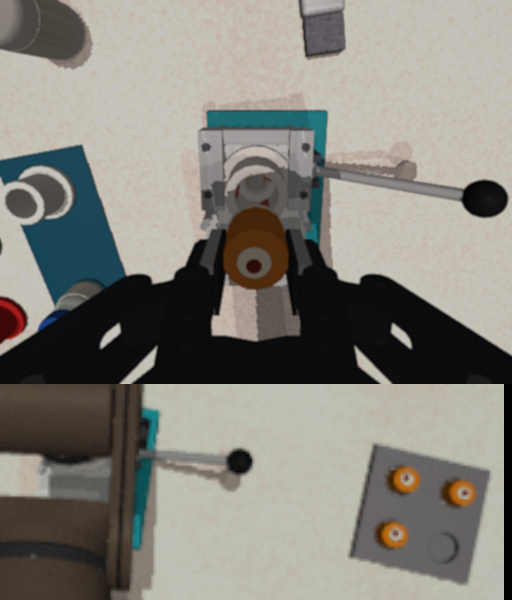

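The block is held and upright (top view (254,258)), the emptied mould is still home, and the ball is up. The rack's free well lies at about (0.466,-0.341). Go above it.

```bash
python3 -m crank '[[[-6,45,0],0,255],[[-12,90,0],0,255],[[-18,135,0],0,255],[[-24,180,0],0,255],[[-30,225,0],0,255],[[-36,270,0],0,255],[[-42,315,0],0,255],[[-48,360,0],0,255],[[-54,400,0],0,255],[[-58,431,0],0,255]]' | grep -E "eef|rot|open"
python3 -m crank '[[[0,0,0],0,255],[[0,0,50],0,255],[[0,0,90],0,255],[[0,0,100],0,255],[[0,0,100],0,255],[[0,0,100],0,255]]'
python3 - <<'E'
from h import *
s=get_state(); c=cam('wrist'); cv2.imwrite('pics/w9.png',c['frame']); print(s['eef_pos'],s['finger_force'],'well px',proj(c,[.466,-.3412,.016]))
print(totool(np.array([.466,-.3412,.021])-s['eef_pos']))
np.savez('w9.npz',o=c['o'],R=c['R'],f=c['f'],cx=c['cx'],cy=c['cy'])
E
```

```text
eef_pos: [0.4649, -0.3428, 0.2161]
tcp_rot: [0.998, -0.07, -0.001, -0.001]
opening: 0.33
time: 21.8
eef_pos: [0.4675, -0.3414, 0.1193]
tcp_rot: [0.998, -0.069, 0.001, 0.001]
contact_force: [0.3, -0.0, -0.6]
opening: 0.33
finger_force: 40.1
[ 0.46751197 -0.34135211  0.11934753] 40.146963000297546 well px [254.46130107 189.93747106]
[-1.85205131 -0.19802587 98.34163484]
```

View pics/w9.png

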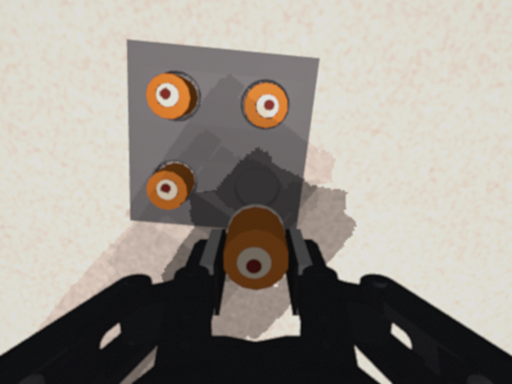

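The free well shows at about (256,185) in shadow, the rack blocks at (167,95), (268,104), (166,188), and the held block upright. I've now viewed 11 pictures, one over the limit of 10, so from here I'll use numbers only. I'll refine the well from depth (floor 10 mm below the rack top).

```bash
python3 - <<'E'
from h import *
c=cam('wrist'); P=cloud(c); s=get_state()
sub=P[150:206,225:292]; z=sub[...,2]; print(np.nanpercentile(z,[5,25,50,75,95]).round(4))
k=(z<.0115)&(z>0); n,l,st,ce=cv2.connectedComponentsWithStats(k.astype(np.uint8)); i=1+np.argmax(st[1:,4]); print(st[i],ce[i]+[225,150])
(x,y),r=cv2.minEnclosingCircle(sub[l==i][:,:2].astype(np.float32)); print('depth circle',x,y,r)
# enhanced-shadow circle
g=cv2.cvtColor(c['frame'],cv2.COLOR_BGR2GRAY)[150:215,215:300]; g=cv2.equalizeHist(cv2.resize(g,None,fx=4,fy=4,interpolation=cv2.INTER_CUBIC))
h=cv2.HoughCircles(g,cv2.HOUGH_GRADIENT,1.5,40,param1=80,param2=20,minRadius=70,maxRadius=110)
for u,v,r in (h[0][:3] if h is not None else []): print('hough',u/4+215,v/4+150,r/4,ray(c,u/4+215,v/4+150,.016))
print(s['eef_pos'])
E
```

```text
[0.0063 0.0074 0.0163 0.017  0.0178]
[  10   19   43   37 1256] [255.82882166 187.25636943]
depth circle 0.46609801054000854 -0.3429889678955078 0.017639972269535065
hough 256.4375 189.1875 23.1625 [ 0.4666682  -0.34349278  0.016     ]
hough 256.0625 177.9375 25.6375 [ 0.47600887 -0.34445503  0.016     ]
hough 273.6875 191.4375 23.1625 [ 0.46288507 -0.35710321  0.016     ]
[ 0.46796212 -0.34205669  0.12058397]
```

```bash
python3 - <<'E'
from h import *
d=np.load('w9.npz'); c={k:d[k] for k in d}
p=ray(c,254,266,.1195+.019); print('block vs tcp',totool(p-np.array([.4678,-.3415,.1195])))
s=get_state(); print(totool(np.array([.466,-.343,.021])-s['eef_pos']))
E
```

```text
block vs tcp [ -0.47204067   0.02387716 -19.00198955]
[-2.20061238  0.90477108 99.57934048]
```

```bash
python3 -m crank '[[[-1.5,1,30],0,255],[[-1.5,1,60],0,255],[[-1.5,1,78],0,255],[[-1.5,1,82],0,255],[[-1.5,1,82],0,255],[[-1.5,1,82],0,255],[[-1.5,1,82],0,255]]'
python3 - <<'E'
from h import *
s=get_state(); print(totool(np.array([.466,-.343,.021])-s['eef_pos']))
E
```

```text
time: 22.6
eef_pos: [0.4659, -0.3428, 0.0378]
tcp_rot: [0.998, -0.069, 0.001, 0.001]
contact_force: [0.2, 0.7, 0.2]
opening: 0.327
finger_force: 40.1
[ 0.02373354  0.10769142 16.76226989]
```

```bash
python3 -m crank '[[[0,0,4],0,255],[[0,0,8],0,255],[[0,0,11],0,255],[[0,0,11],0,255]]'|grep -E "eef|cont"; python3 -m crank '[[[0,0,2],0,255],[[0,0,4],0,255],[[0,0,4],0,255]]'|grep -E "eef|cont"
```

```text
eef_pos: [0.4644, -0.3413, 0.0239]
contact_force: [0.9, -0.5, 0.1]
eef_pos: [0.4649, -0.3418, 0.0234]
contact_force: [-5.0, 4.1, 14.4]
```

Contact at TCP 0.0234 matches the block foot on the well floor (top measured at 0.155, so the foot is 17 mm below TCP). Relieve the pressure and release with a limited opening.

```bash
python3 -m crank '[[[0,0,-2],0,255],[[0,0,-2],0,255],[[0,0,-2],0,130],[[0,0,-2],0,130],[[0,0,-2],0,130],[[0,0,-2],0,130]]'; python3 -m crank '[[[0,0,-15],0,130],[[0,0,-40],0,130],[[0,0,-80],0,130],[[0,0,-130],0,130],[[0,0,-130],0,130],[[0,0,-130],0,130]]'
python3 - <<'E'
from h import *
s=get_state(); c=cam('wrist'); P=cloud(c); hsv=cv2.cvtColor(c['frame'],cv2.COLOR_BGR2HSV)
print(s['eef_pos'])
u,v=proj(c,[.466,-.343,.04]).astype(int)
sub=P[v-45:v+45,u-45:u+45].reshape(-1,3); t=sub[(sub[:,2]>.036)&(sub[:,2]<.046)&(np.hypot(sub[:,0]-.466,sub[:,1]+.343)<.026)]
print(len(t),np.median(t[:,2]),cv2.minEnclosingCircle(t[:,:2].astype(np.float32)))
A=np.c_[t[:,:2]-t[:,:2].mean(0),np.ones(len(t))]; print('slope',np.linalg.lstsq(A,t[:,2],rcond=None)[0])
b=cam('top'); m=cv2.inRange(cv2.cvtColor(b['frame'],cv2.COLOR_BGR2HSV),(5,120,60),(25,255,255)); n,l,st,ce=cv2.connectedComponentsWithStats(m)
for i in range(1,n):
    if st[i][4]>30: print(ce[i].round(1),st[i][4],ray(b,*ce[i],.04).round(4))
x=cv2.connectedComponentsWithStats(cv2.inRange(b['frame'][185:220,295:340],(0,0,0),(45,45,45)))[3][1]+[295,185]; print('ball',ray(b,*x,.14))
Q=cloud(b); q=Q[170:220,225:270].reshape(-1,3); q=q[(q[:,2]>.13)&(q[:,2]<.142)]; print('mould rim',len(q),cv2.minEnclosingCircle(q[:,:2].astype(np.float32)))
E
```

```text
time: 23.9
eef_pos: [0.4647, -0.3416, 0.0223]
tcp_rot: [0.998, -0.069, -0.0, -0.0]
contact_force: [0.3, 0.4, -0.6]
opening: 0.491
finger_force: 0.0
time: 24.5
eef_pos: [0.4659, -0.3428, 0.156]
tcp_rot: [0.998, -0.069, 0.002, 0.002]
contact_force: [-0.3, 0.6, -0.9]
opening: 0.491
finger_force: 0.0
[ 0.46587918 -0.3427753   0.1559558 ]
953 0.040945640776538395 ((0.46632274985313416, -0.34311553835868835), 0.01499134860932827)
slope [-0.02012686  0.00860427  0.04091286]
[404.7  75.2] 791 [ 0.9326 -0.3747  0.04  ]
[381.8 101.9] 520 [ 0.8538 -0.3074  0.04  ]
[277. 125.] 101 [ 0.7857 -0.0072  0.04  ]
[378.3 209.5] 78 [ 0.5453 -0.2908  0.04  ]
[401.1 214.8] 84 [ 0.5309 -0.3539  0.04  ]
[373.3 232.2] 82 [ 0.4819 -0.2758  0.04  ]
[396.9 238.3] 56 [ 0.4657 -0.3406  0.04  ]
ball [ 0.56012006 -0.08577654  0.14      ]
mould rim 158 ((0.5822655558586121, 0.07811591774225235), 0.023899653926491737)
```

The block stands level (tilt about 1°), centred in the well with its top at 0.041. The mould is home, the ball is up, and the racked blocks are unmoved.

```bash
python3 -c "from plant import ctrl; print(ctrl.sign_off())"
```

```text
the job is handed in; nothing more can be done
None
```

The job is handed in at about 24.6 s on the robot clock: my last measurements showed the block upright and centred in the free well, its mould home in the stand and the lever back up, though sign-off returned no verdict and I viewed 11 pictures against the limit of 10.

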